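# Jar into the steamer, lid home under its clip

### The job

Stand the short jar upright inside the open steamer pan, setting it down gently. Then slide the steamer's flat lid fully shut along its rails, so that its front edge lifts the sprung clip and runs home against the stops with the clip pressing on top of it. Do not touch the clip with the robot, and leave the tall jar and the other things alone.

Things in the scene. Friction and masses are not known exactly. Their poses are not given: they have to be found in the camera images.
- steamer: Fixed open stainless pan, 270 x 170 mm outside, walls 4 mm, inner floor 4 mm above the bench. Origin: centre of its underside, on the bench; x is the direction in which the lid closes (towards the clip), z up. A small bar handle stands out on each long side to y = +/-109 mm, 55 mm above the bench.
- rail_end (a point): Rear end of the lid's slide, mid-width, 235 mm behind the pan's centre, 85 mm above the bench. The lid slides on two level ledges, tops 85 mm above the bench, 16 mm wide along each long side, between upright guides (inner faces at y = +/-83.5 mm, tops 93 mm). Ledges and guides run from here (rails sticking out 100 mm behind the pan) to the pan's clip end.
- lid_stop (a point): Midway between the two stop brackets at the pan's +x end, in the plane of their faces, 135 mm ahead of the pan's centre, 85 mm above the bench. The brackets' tops are 101 mm above the bench. The lid is home when its front edge meets them.
- pan_floor (a point): Point on the pan's inner floor, mid-width, 25 mm from the pan's centre towards the clip: a good place for the jar, in the part of the pan that the lid leaves open. The mouth is 138 mm wide between the ledges; with the lid open about 85 mm or more stays free between the lid's front edge and the clip.
- clip_nose (a point): Lowest line of the clip's nose, mid-width. The clip is a dark steel flap, 64 mm wide, hinged at the pan's +x end and reaching back over the mouth; the nose, a rounded bar across, is 98 mm ahead of the pan's centre and at rest 2 mm below the lid's sliding plane.
- clip (a joint): Clip angle, rad: 0 = at rest, down; grows as the nose rises. A spring presses the nose down with 2 to 3 N. From the nose a tongue rises backwards (-x) at 20 degrees to about 97 mm above the bench, its tip 69 mm ahead of the pan's centre: the lid's front edge runs under it and lifts the clip. With the lid beneath, it stands at about 0.12.
- lid: Loose flat stainless lid, 266 mm long (x) x 162 mm wide x 4 mm thick, 0.32 to 0.48 kg, lying on the steamer's ledges and drawn 150 to 180 mm back from home. Origin: centre of the plate's underside; x towards its front edge (133 mm ahead), z up. Home is with its origin about 2 mm past the steamer's origin along x, front edge against the stop brackets. Pushing it home takes about 3 to 12 N.
- lid_lip (a point): Middle of the outer (rear) face of the upturned lip at the lid's rear end, 133 mm behind the lid's origin and 16 mm above its underside. The lip is 80 mm wide, 3 mm thick and rises 24 mm above the plate: push here along the steamer's x to close the lid.
- short_jar: The shorter of two closed glass jars with yellow twist caps: 62 mm high, body 56 mm across, cap (top 14 mm) 58 mm across, 0.12 to 0.25 kg. Origin: centre of its underside, z up. It fits under the lid.
- tall_jar: The taller jar, 105 mm high, same diameter; must stay where it is. Origin: centre of its underside.
- mug: Bystander: white mug, 85 mm high. Origin: centre of its underside.
- tin: Bystander: steel tin, 72 mm across, 100 mm high. Origin: centre of its underside.
- bowl: Bystander: steel bowl, 120 mm across. Origin: centre of its underside.
- ladle: Bystander: aluminium ladle, lying. Origin: under the middle of its cup.
- spatula: Bystander: stiff silicone spatula, lying flat between the robot and the lid's rear end. Origin: near its middle.
- board: Bystander: wooden board, 260 x 180 x 16 mm, lying.
- trivet: Bystander: steel ring, 84 mm across, lying.
Not all that is in view belongs to the job. Leave any purple look-alike of the short_jar alone.

How it is judged:
By the outcome, as a careful person would: the job done as asked, in the order asked, and still so for the second after the job is handed in, with the robot touching nothing.
It also fails if it takes over 58 s, if anything falls off the work surface, if the arm or the gripper's body presses on something with over 40 N, if the wrist force passes 120 N, or if a joint passes its speed limit or range.

### The arm

A 7-joint arm with a two-finger parallel gripper is mounted at the origin on the work surface. World frame = base frame: x ahead of the robot, y to its left, z up, the work surface at z = 0. Lengths are in mm, angles in rad, forces in N, time in s.
With the tool pointing down it reaches from about 400 to 875 mm from the base axis. Payload 19.3 kg.
Tool frame: the origin (TCP) lies at the very end of the fingers, on their centre line; the grasp point (between the pads) lies 19 mm behind it (grip_point_offset is the z of the grasp point in the tool frame, in mm); z points along the fingers, x is the direction in which the jaws open and shut, and the axes are right-handed (so a half turn about z gives the same grasp; the last joint's range is limited). The gripper opens to 85 mm and grips with 20 to 120 N. Pads are 22 mm wide; open, the fingers measure 114 mm over their backs; the gripper's body (76 mm by 85 mm) begins 54 mm behind the grasp point. The pads swing forward as they close: fully open they stand 13 mm farther back than shut.
Start: joints at [1.181, 0.521, -0.036, 1.599, 0.021, 1.021, -0.113], TCP at [196.457, -593.312, 231.291] pointing down, gripper open.
Joint ranges: [-2.91, 2.91], [-0.3, 2.13], [-1.5, 1.42], [0.17, 2.43], [-1.26, 4.41], [0.16, 1.93], [-2.52, 2.52]. Speed limits (rad/s): [1.89, 1.89, 2.39, 2.39, 3.01, 3.01, 3.01].

### API

Orientations are given as a 3x3 rotation matrix whose columns are the frame's x, y, z axes.
In Python, from workcell import movep, movel, goto_joints, open_gripper, clamp, wait, inverse_kinematics, read_state, camera, PlanningError, finish_job, grip_point_offset gives the robot as it stands. Calls block until the motion is done:
- movep(position, orientation): joint-space move of the TCP to a pose.
- movel(position, frame=None, max_speed=150, guard=None): straight line of the TCP; frame=None keeps the orientation; max_speed is the mean speed in mm/s. With guard (N) it stops when the force on the tool has changed by that much, and returns True; else False.
- goto_joints(angles): joint-space move.
- open_gripper() and clamp(): open the fingers fully, or close them until they stop; the grip force is fixed at half the most.
- wait(seconds).
- inverse_kinematics(position, orientation): joint angles nearest the present ones, or None.
- read_state(): the state.
- camera(name): name is "side" or "top"; returns a dict with "image" (400x640x3 uint8, blue, green, red), "range_z" (400x640 float32, mm along the optical axis (not along the pixel's ray), 0 where there is no reading), "fx", "fy", "cx", "cy" (pixels), "dist_coeffs" ([k1, k2, p1, p2, k3] as OpenCV has them; the pictures are not rectified), "cam_to_world" (4x4, takes a point from camera to world coordinates). Camera axes: x right, y up, looking along -z (the intrinsics and any distortion apply to the point x, -y, -z); pixel columns grow to the right and rows downward; lengths in mm; the calibration is good to about 2 mm. A picture is of the moment at which its call begins.
A pose or a line that the arm cannot do raises PlanningError and nothing moves.
- finish_job(): hands the job in, once; it reports no verdict.
The state is a dict: "time": time; "qpos": joint angles; "qvel": joint speeds; "joint_efforts": joint torques, N m; "eef_pos": TCP position; "tool_rot": TCP orientation; "ft_force": force on the tool from outside, world axes, zero at the start; "torque": the same for the moment, N m; "finger_gap": finger opening in mm.
Only numpy, scipy, OpenCV 4.12 (cv2) and the standard library are available. Lean on these libraries where they do the work, as an engineer would, in place of code of your own. Each camera call takes 0.05 s, during which the arm holds its last target.

## Working session

There is one attempt and no reset: what is moved stays moved. The work goes in short steps, each a Python script; the robot and the scene stay as the last script left them, time stands still between calls to the robot, and variables do not carry over. Pictures are saved under pics/ and viewed, and the job is handed in when it is done.

```bash
mkdir -p pics; ls
cat > h.py <<'E'
import numpy as np, cv2, pickle
from workcell import *
def snap(n,tag):
    c=camera(n); cv2.imwrite(f'pics/{tag}.png',c['image']); pickle.dump(c,open(f'pics/{tag}.pkl','wb')); return c
def K(c): return np.array([[c['fx'],0,c['cx']],[0,c['fy'],c['cy']],[0,0,1.]])
def ray(c,uv):
    p=cv2.undistortPoints(np.array(uv,float).reshape(-1,1,2),K(c),np.array(c['dist_coeffs'],float)).reshape(-1,2)
    d=np.c_[p[:,0],-p[:,1],-np.ones(len(p))]
    T=np.array(c['cam_to_world']); return T[:3,3], d@T[:3,:3].T
def onplane(c,uv,z):
    o,d=ray(c,uv); return o+d*((z-o[2])/d[:,2])[:,None]
def bydepth(c,uv):
    o,d=ray(c,uv); uv=np.array(uv).reshape(-1,2).astype(int); r=c['range_z'][uv[:,1],uv[:,0]]
    return o+d*r[:,None]
def cloud(c):
    v,u=np.mgrid[0:400,0:640]; uv=np.c_[u.ravel(),v.ravel()]
    return bydepth(c,uv).reshape(400,640,3)
E
python3 - <<'E'
from h import *
for n in('top','side'):
    c=snap(n,n+'0'); print(n,c['fx'],c['fy'],c['cx'],c['cy'],c['dist_coeffs'],np.round(c['cam_to_world'],3).tolist())
s=read_state(); print(s['time'],s['ft_force'],s['finger_gap'],s['eef_pos'],np.round(s['tool_rot'],3).tolist(),grip_point_offset)
E
```

```text
pics
top 436.21109465073687 436.21109465073687 317.1898196012487 195.1966761584291 [-0.07914635  0.          0.          0.          0.        ] [[-0.028, 0.993, -0.115, 352.419], [-1.0, -0.029, -0.002, -11.512], [-0.005, 0.115, 0.993, 1703.358], [0.0, 0.0, 0.0, 1.0]]
side 495.1768387735798 495.1768387735798 313.7221152732916 197.5858533130683 [-0.08495585  0.          0.          0.          0.        ] [[-0.998, 0.027, -0.058, 468.6], [-0.063, -0.521, 0.851, 1227.127], [-0.007, 0.853, 0.522, 847.415], [0.0, 0.0, 0.0, 1.0]]
0.1 [-0.5403675  -0.52441385  0.90546739] 85.69834272345241 [ 196.35234572 -593.05003565  230.80748739] [[0.314, -0.949, -0.0], [-0.949, -0.314, 0.001], [-0.001, 0.0, -1.0]] -18.700000000000003
```

View pics/top0.png

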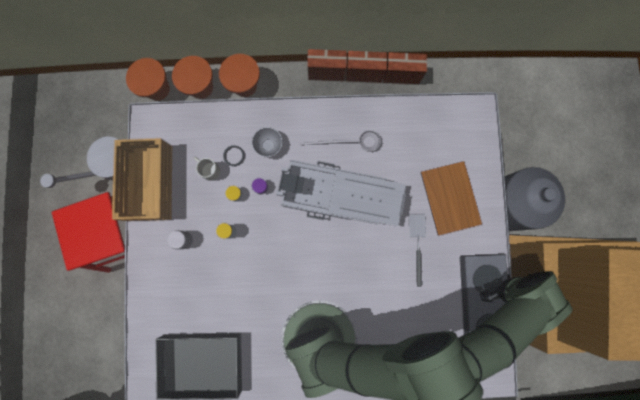

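View pics/side0.png

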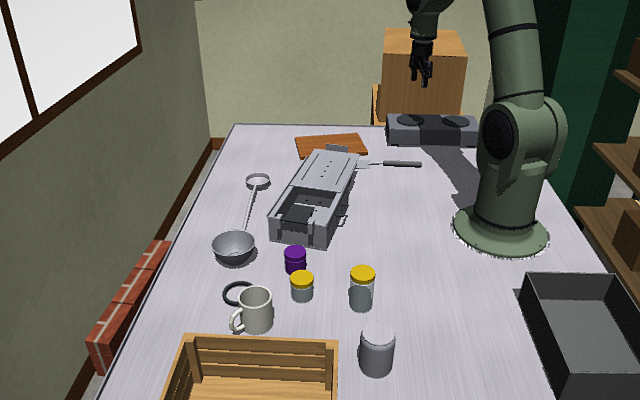

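The top view shows the short jar at about (233,193), the tall jar at (224,231) and the purple look-alike at (260,186). The steamer is around (340,192), with its clip end on the left. In the side view the short jar's cap is at (302,279). Next I'll measure these.

Run:
```python
from h import *
t=pickle.load(open('pics/top0.pkl','rb')); s=pickle.load(open('pics/side0.pkl','rb'))
for n,c,ran in(('top',t,1),('side',s,1)):
    hsv=cv2.cvtColor(c['image'],cv2.COLOR_BGR2HSV)
    for nm,lo,hi in(('yel',(22,150,100),(35,255,255)),('pur',(130,80,40),(160,255,255))):
        m=cv2.inRange(hsv,lo,hi); k,l,st,ce=cv2.connectedComponentsWithStats(m)
        P=cloud(c)
        for i in range(1,k):
            if st[i,4]>40:
                pts=P[l==i]; pts=pts[c['range_z'][l==i]>0]
                z=np.percentile(pts[:,2],90); top=pts[abs(pts[:,2]-z)<5]
                print(n,nm,st[i],ce[i].round(1),'z',z.round(1),'topc',((top.max(0)+top.min(0))/2).round(1),np.ptp(top,axis=0).round(1),onplane(c,ce[i],62).round(1))
    x0,y0,x1,y1=(260,140,430,240) if n=='top' else (240,130,370,260)
    sc=4.6
    cv2.imwrite(f'pics/{n}_zoom.png',cv2.resize(c['image'][y0:y1,x0:x1],None,fx=sc,fy=sc,interpolation=cv2.INTER_CUBIC))
```

```text
top yel [226 187  14  13 143] [232.8 192.9] z 66.7 topc [560.2 313.7  66.4] [47.1 50.1  9.3] [[561.  312.5  62. ]]
top yel [217 224  14  14 153] [223.8 230.5] z 109.9 topc [419.1 338.2 109.5] [44.5 48.4  9.1] [[419.3 347.9  62. ]]
top pur [252 179  15  14 170] [259.1 185.5] z 66.9 topc [586.4 212.1  66. ] [50.5 53.3  8.1] [[586.6 212.   62. ]]
side yel [351 265  24  19 358] [362.4 273.6] z 107.8 topc [417.7 343.1 106.4] [53.1 58.6  6.9] [[415.  293.9  62. ]]
side yel [290 270  23  19 335] [301.2 278.4] z 65.1 topc [562.9 316.7  63.9] [53.2 57.6  7.6] [[562.2 319.3  62. ]]
side pur [284 245  22  30 514] [294.5 257.9] z 64.4 topc [588.6 215.1  63.4] [55.3 57.8  8. ] [[585.9 241.5  62. ]]
```

View pics/top_zoom.png

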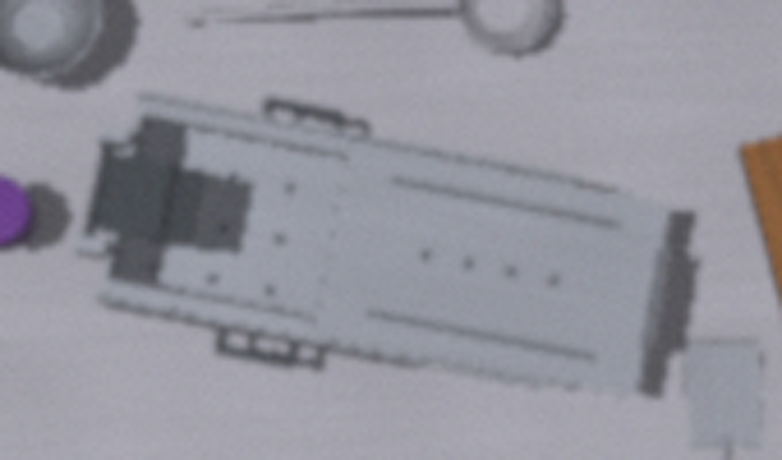

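View pics/side_zoom.png

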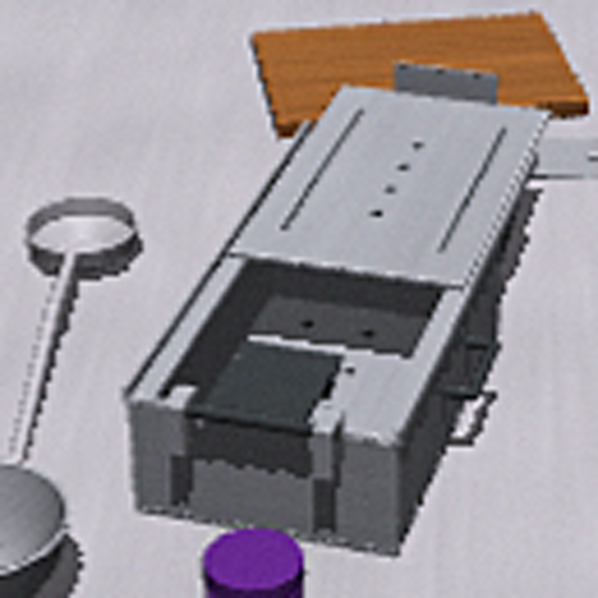

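```bash
cat > pose.py <<'E'
from h import *
def pose(t,s,bm=None):
    for n,c in(('top',t),('side',s)):
        P=cloud(c); ok=c['range_z']>0
        reg=ok&(P[...,0]>400)&(P[...,0]<720)&(P[...,1]>-330)&(P[...,1]<215)
        m=(reg&(P[...,2]>82)&(P[...,2]<130)).astype(np.uint8)
        k,l,st,ce=cv2.connectedComponentsWithStats(m); i=1+np.argmax(st[1:,4])
        pts=P[l==i]
        r=cv2.minAreaRect(pts[:,:2].astype(np.float32)); print(n,len(pts),r, 'medz',np.median(pts[:,2]).round(1)); print(cv2.boxPoints(r).round(1).tolist())
        lip=pts[pts[:,2]>103]; print(' lip',len(lip),lip.mean(0).round(1) if len(lip) else '', cv2.minAreaRect(lip[:,:2].astype(np.float32)) if len(lip)>3 else '')
if __name__=='__main__':
    pose(pickle.load(open('pics/top0.pkl','rb')),pickle.load(open('pics/side0.pkl','rb')))
E
python3 pose.py
python3 - <<'E'
from h import *
import cv2
for n in('top','side'):
    c=pickle.load(open(f'pics/{n}0.pkl','rb'));P=cloud(c)
    x0,y0,x1,y1=(260,140,430,240) if n=='top' else (240,130,370,260)
    z=np.clip((P[...,2]-60)*4,0,255).astype(np.uint8)[y0:y1,x0:x1]
    cv2.imwrite(f'pics/{n}_z.png',cv2.resize(cv2.applyColorMap(z,cv2.COLORMAP_JET),None,fx=4.6,fy=4.6,interpolation=cv2.INTER_NEAREST))
E
```

```text
top 4044 ((546.4107666015625, -94.25942993164062), (465.7461853027344, 176.65269470214844), 77.1138916015625) medz 89.7
[[408.3999938964844, -301.6000061035156], [580.5999755859375, -341.0], [684.4000244140625, 113.0999984741211], [512.2000122070312, 152.39999389648438]]
 lip 68 [550.8 -87.  107.4] ((525.9046020507812, -88.93373107910156), (465.93829345703125, 129.8906707763672), 75.86857604980469)
side 3399 ((546.729248046875, -94.70973205566406), (478.82666015625, 177.814697265625), 76.88707733154297) medz 91.4
[[405.79998779296875, -307.70001220703125], [579.0, -348.1000061035156], [687.5999755859375, 118.30000305175781], [514.5, 158.60000610351562]]
 lip 98 [ 512.5 -231.8  108.6] ((540.6943359375, -93.14546203613281), (475.87481689453125, 101.86278533935547), 75.80716705322266)
```

View pics/top_z.png

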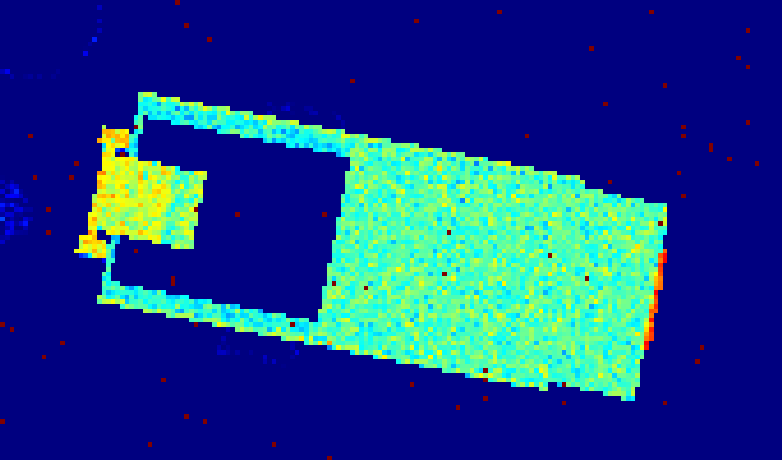

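View pics/side_z.png

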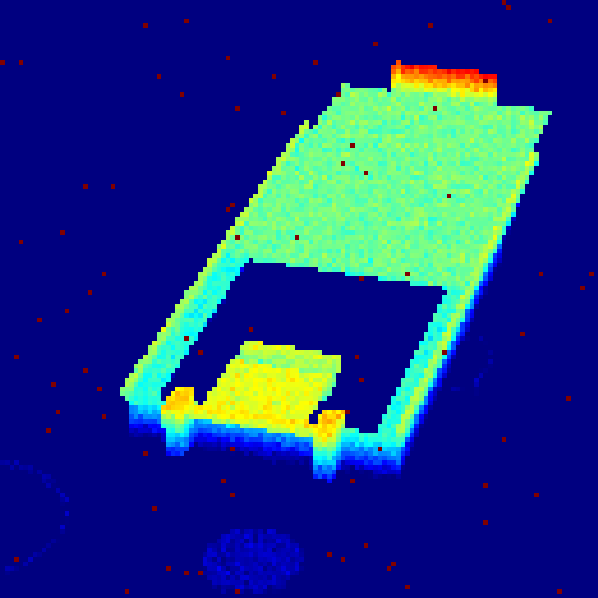

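```bash
cat > meas.py <<'E'
from h import *
def feats(t,s,verbose=1):
    out={}
    for n,c in(('top',t),('side',s)):
        P=cloud(c); z=P[...,2]; off=0
        reg=(c['range_z']>0)&(P[...,0]>400)&(P[...,0]<720)&(P[...,1]>-340)&(P[...,1]<160)
        m=(reg&(z>80)&(z<120)).astype(np.uint8); m=cv2.medianBlur(m,3)
        k,l,st,ce=cv2.connectedComponentsWithStats(m); i=1+np.argmax(st[1:,4]); q=P[(l==i)]
        # yaw by long-side edges: robust iterate
        yaw=np.deg2rad(77)
        for _ in range(4):
            ax=np.array([np.cos(yaw),np.sin(yaw)]); ay=np.array([-ax[1],ax[0]])
            a=q[:,:2]@ax; b=q[:,:2]@ay
            bins=np.arange(a.min()+25,a.max()-25,6); A=[];L=[];H=[]
            for x in bins:
                w=abs(a-x)<3
                if w.sum()>4: A.append(x);L.append(b[w].min());H.append(b[w].max())
            A=np.array(A)
            def rf(y):
                y=np.array(y);k=np.ones(len(y),bool)
                for _ in range(5):
                    p=np.polyfit(A[k],y[k],1); r=abs(y-np.polyval(p,A)); k=r<max(2,2*np.median(r))
                return p
            pl,ph=rf(L),rf(H); yaw+=np.arctan((pl[0]+ph[0])/2)
        ax=np.array([np.cos(yaw),np.sin(yaw)]); ay=np.array([-ax[1],ax[0]])
        a=q[:,:2]@ax; b=q[:,:2]@ay; mid=(np.polyval(pl,A).mean()+np.polyval(ph,A).mean())/2
        w=np.polyval(ph,A).mean()-np.polyval(pl,A).mean()
        zz=q[:,2]
        # end of pan at outer strips, lid rear at strips off the lip, lid front edge from jump
        strip=(abs(b-mid)>66)&(abs(b-mid)<82)
        print(n,'yaw',np.rad2deg(yaw).round(2),np.rad2deg(np.arctan([pl[0],ph[0]])).round(2),'mid b',mid.round(1),'width',w.round(1),'a range strip',np.percentile(a[strip],[.1,.5,99.5,99.9]).round(1))
        lm=abs(b-mid)<30; h=np.histogram(a[lm],bins=np.arange(a.min()-1,a.max()+4,4)); 
        # stop brackets & lip
        br=(zz>97)&(a>a.max()-40)&(abs(b-mid)>33); print('  brackets a',np.percentile(a[br],[5,50,95]).round(1),'b',np.percentile(b[br]-mid,[2,98]).round(1))
        lp=(zz>100)&(a<a.min()+80)&(abs(b-mid)<45); print('  lip',lp.sum(),np.percentile(a[lp],[5,50,95]).round(1),'b',np.percentile(b[lp]-mid,[2,98]).round(1))
        pl_=(abs(zz-89)<5)&(abs(b-mid)<60)&(a<a.min()+290); aa=np.sort(a[pl_]); print('  lid plate a',np.percentile(aa,[.2,1,99,99.8]).round(1))
        cl=(zz>88)&(abs(b-mid)<25)&(a>a.max()-90); print('  clip a',a[cl].min().round(1),'b', np.percentile((b[(zz>90)&(a>a.max()-70)&(a<a.max()-40)&(abs(b-mid)<50)]-mid),[2,98]).round(1))
        out[n]=(yaw,mid,ax,ay)
    return out
if __name__=='__main__':
    feats(pickle.load(open('pics/top0.pkl','rb')),pickle.load(open('pics/side0.pkl','rb')))
    t=pickle.load(open('pics/top0.pkl','rb'));s=pickle.load(open('pics/side0.pkl','rb'))
    g=lambda p,x0,y0:[((x+.5)/4.6-.5+x0,(y+.5)/4.6-.5+y0) for x,y in p]
    print('top z93 front corners',onplane(t,g([(139,94),(99,301)],260,140),93).round(1).tolist())
    print('top lid z89 FL FR RL RR',onplane(t,g([(350,158),(320,322),(666,205),(635,400)],260,140),89).round(1).tolist())
    print('side z93 front corners',onplane(s,g([(122,392),(404,440)],240,130),93).round(1).tolist())
    print('side lid z89',onplane(s,g([(248,260),(447,290),(345,88),(550,112)],240,130),89).round(1).tolist())
E
python3 meas.py
```

```text
top yaw 77.13 [ 0.05 -0.05] mid b -553.2 width 173.0 a range strip [-199.7 -197.8  237.   239.8]
  brackets a [239.9 249.5 259. ] b [-55.4  51.9]
  lip 34 [-202.5 -199.8 -196.4] b [-39.4  38.3]
  lid plate a [-201.  -198.3   58.4   60.3]
  clip a 179.8 b [-29.6  30.2]
side yaw 76.96 [-0.22  0.22] mid b -553.4 width 173.1 a range strip [-197.2 -195.1  242.8  245. ]
  brackets a [1301.2 1301.2 1301.2] b [373.8 373.8]Traceback (most recent call last):
  File "meas.py", line 41, in <module>
    feats(pickle.load(open('pics/top0.pkl','rb')),pickle.load(open('pics/side0.pkl','rb')))
    ~~~~~^^^^^^^^^^^^^^^^^^^^^^^^^^^^^^^^^^^^^^^^^^^^^^^^^^^^^^^^^^^^^^^^^^^^^^^^^^^^^^^^^^
  File "meas.py", line 35, in feats
    lp=(zz>100)&(a<a.min()+80)&(abs(b-mid)<45); print('  lip',lp.sum(),np.percentile(a[lp],[5,50,95]).round(1),'b',np.percentile(b[lp]-mid,[2,98]).round(1))
                                                                       ~~~~~~~~~~~~~^^^^^^^^^^^^^^^^^
    return _quantile_unchecked(
        a, q, axis, out, overwrite_input, method, keepdims, weights)
    return _ureduce(a,
                    func=_quantile_ureduce_func,
    ...<5 lines>...
                    overwrite_input=overwrite_input,
                    method=method)
    r = func(a, **kwargs)
    result = _quantile(arr,
                       quantiles=q,
    ...<2 lines>...
                       out=out,
                       weights=wgt)
    slices_having_nans = np.isnan(arr[-1, ...])
                                  ~~~^^^^^^^^^
IndexError: index -1 is out of bounds for axis 0 with size 0
```

```bash
sed -i '/^    feats/d' meas.py
cat >> meas.py <<'E'
    print('handles',onplane(t,g([(317,117),(270,348)],260,140),55).round(1).tolist())
    print('tongue z97',onplane(t,g([(207,172),(195,249)],260,140),97).round(1).tolist())
    print('tongue side z97',onplane(s,g([(247,341),(341,355)],240,130),97).round(1).tolist())
    print('side lip top z113',onplane(s,g([(392,61),(497,74)],240,130),113).round(1).tolist())
    print('top brackets z101',onplane(t,g([(128,128),(106,257)],260,140),101).round(1).tolist())
    ax=np.array([np.cos(np.deg2rad(77.1)),np.sin(np.deg2rad(77.1))]); R=np.array([ax,[-ax[1],ax[0]]])
    for nm,c,p,z,x0,y0 in [('front93',t,[(139,94),(99,301)],93,260,140),('front93s',s,[(122,392),(404,440)],93,240,130),('lid',t,[(350,158),(320,322),(666,205),(635,400)],89,260,140),('lids',s,[(248,260),(447,290),(345,88),(550,112)],89,240,130),('handles',t,[(317,117),(270,348)],55,260,140),('tongue',t,[(207,172),(195,249)],97,260,140),('tongues',s,[(247,341),(341,355)],97,240,130),('lips',s,[(392,61),(497,74)],113,240,130)]:
        print(nm,(onplane(c,g(p,x0,y0),z)[:,:2]@R.T).round(1).tolist())
E
python3 meas.py
```

```text
top z93 front corners [[675.2, 90.7, 93.0], [506.5, 126.6, 93.0]]
top lid z89 FL FR RL RR [[617.9, -79.8, 89.0], [484.7, -51.1, 89.0], [571.9, -335.8, 89.0], [414.3, -302.7, 89.0]]
side z93 front corners [[678.1, 94.9, 93.0], [506.7, 136.5, 93.0]]
side lid z89 [[618.7, -73.4, 89.0], [485.9, -41.4, 89.0], [570.5, -337.0, 89.0], [415.3, -303.8, 89.0]]
handles [[658.9, -54.9, 55.0], [467.2, -10.2, 55.0]]
tongue z97 [[608.5, 36.7, 97.0], [546.0, 47.9, 97.0]]
tongue side z97 [[607.9, 39.9, 97.0], [548.7, 52.9, 97.0]]
side lip top z113 [[534.7, -335.8, 113.0], [455.5, -317.0, 113.0]]
top brackets z101 [[645.9, 99.7, 101.0], [541.1, 119.6, 101.0]]
front93 [[239.2, -637.9], [236.4, -465.4]]
front93s [[243.9, -639.9], [246.2, -463.5]]
lid [[60.2, -620.1], [58.4, -483.9], [-199.7, -632.4], [-202.6, -471.4]]
lids [[66.6, -619.4], [68.2, -482.9], [-201.1, -631.3], [-203.4, -472.7]]
handles [[93.6, -654.5], [94.4, -457.7]]
tongue [[171.6, -585.0], [168.6, -521.5]]
tongues [[174.6, -583.6], [174.1, -523.1]]
lips [[-207.9, -596.2], [-207.3, -514.8]]
```

```bash
cat >> h.py <<'E'
yaw=np.deg2rad(77.05); AX=np.array([np.cos(yaw),np.sin(yaw)]); AY=np.array([-AX[1],AX[0]])
def S(x,y=0): return AX*(105+x)+AY*(-552.8+y)
def Rd(x): # tool down, tool x along given xy
    x=np.array([*x,0.]); z=np.array([0,0,-1.]); return np.c_[x,np.cross(z,x),z]
E
python3 - <<'E'
from h import *
J=(561.5,314.5)
print(S(20),S(-308))
for sg in(1,-1):
    R=Rd(sg*AY)
    for p in([*J,200],[*J,28],[*S(20),200],[*S(20),32],[*S(-320),95],[*S(-100),95]):
        q=inverse_kinematics(np.array(p),R); print(sg,np.round(p),None if q is None else np.round(q,2))
E
```

```text
[566.75266893  -2.06210059] [ 493.247649   -321.71974877]
1 [562. 314. 200.] [ 0.1   0.91 -1.28  1.54  0.89  1.36  1.66]
1 [562. 314.  28.] [ 0.1   1.2  -1.28  1.63  1.21  1.28  1.49]
1 [567.  -2. 200.] [-0.86  1.    1.42  1.83 -1.04  1.31 -2.52]
1 [567.  -2.  32.] [-0.69  0.99  0.93  1.92 -1.09  0.85 -2.52]
1 [ 491. -333.   95.] [ 0.21  0.69  0.42  1.81 -0.41  0.73 -2.51]
1 [ 540. -119.   95.] [-0.44  0.78  0.83  1.93 -0.81  0.8  -2.52]
-1 [562. 314. 200.] [ 0.03  0.8  -1.07  1.54  0.73  1.24 -1.39]
-1 [562. 314.  28.] [-0.21  0.88 -0.62  1.65  0.65  0.83 -1.34]
-1 [567.  -2. 200.] [ 0.31  0.52 -0.57  1.77  0.33  0.96 -0.63]
-1 [567.  -2.  32.] [ 0.18  0.74 -0.39  1.87  0.46  0.62 -0.73]
-1 [ 491. -333.   95.] [ 0.7   0.66 -0.29  1.78  0.26  0.74  0.05]
-1 [ 540. -119.   95.] [ 0.43  0.63 -0.44  1.88  0.39  0.72 -0.47]
```

```bash
python3 - <<'E'
from h import *
J=[561.5,314.5]; R=Rd(-AY)
movep(np.array([*J,200]),R); print(read_state()['time'],read_state()['eef_pos'])
hit=movel(np.array([*J,28]),R,max_speed=110,guard=8); s=read_state(); print('hit',hit,s['eef_pos'],s['ft_force'])
if not hit:
    clamp(); s=read_state(); print(s['time'],'gap',s['finger_gap'],s['ft_force'],s['eef_pos'])
    movel(np.array([*J,60]),R,max_speed=60); s=read_state(); print(s['time'],s['finger_gap'],s['ft_force'])
snap('side','side1'); snap('top','top1')
E
python3 -c "
import cv2
i=cv2.imread('pics/side1.png')[150:400,180:480]; cv2.imwrite('pics/side1z.png',cv2.resize(i,None,fx=2.4,fy=2.4))"
```

```text
3.5167 [561.88014651 313.84675944 199.93172753]
hit False [561.74157441 314.66398717  28.56597661] [-0.50798628  0.91133193 -0.43075209]
5.6167 gap 56.50721351998206 [-1.7970599  -2.89481211  8.97756429] [561.74255266 314.54475632  28.71402241]
6.3 56.44805339047003 [-0.43561726 -0.12905329 -1.74418899]
```

View pics/side1z.png

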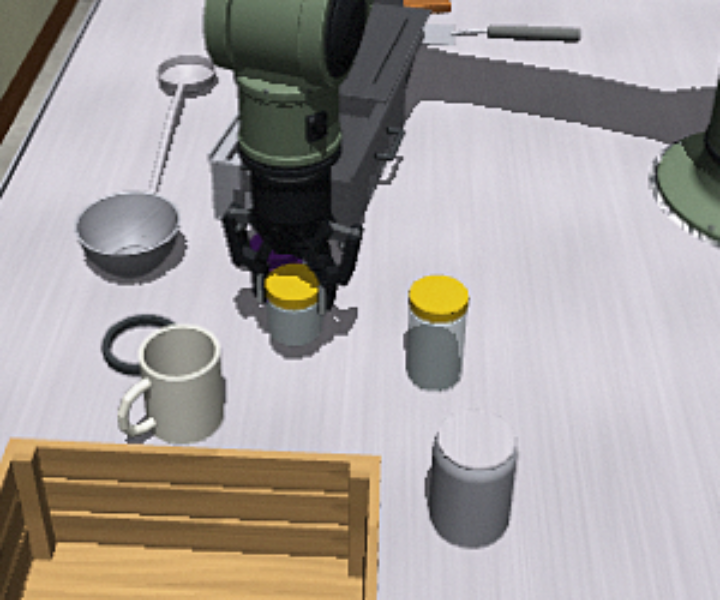

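The jar is held upright with a 56.5 mm gap and is off the bench. Its yellow cap is at about (302,270) in the full picture, and the neighbours haven't moved. Next I'll carry it to the pan.

```bash
python3 - <<'E'
from h import *
J=[561.5,314.5]; R=Rd(-AY); P=S(20)
movel(np.array([*J,190]),R,max_speed=150)
movel(np.array([*P,190]),R,max_speed=150)
movel(np.array([*P,115]),R,max_speed=100)
s=read_state(); print(s['time'],s['finger_gap'],s['ft_force'],s['eef_pos'])
snap('side','side2'); snap('top','top2')
E
python3 -c "
import cv2,numpy as np
i=cv2.imread('pics/side2.png')[120:270,230:400]; j=cv2.imread('pics/top2.png')[140:240,260:430]
cv2.imwrite('pics/z2.png',np.hstack([cv2.resize(i,(453,400),interpolation=2),cv2.resize(j,(347,400),interpolation=2)][:1])); cv2.imwrite('pics/z2t.png',cv2.resize(j,None,fx=4,fy=4,interpolation=2))"
```

```text
10.575 56.440090211379704 [ 0.53325318  1.06415376 -2.36912855] [567.05140341  -1.91455282 115.45892985]
```

View pics/z2.png

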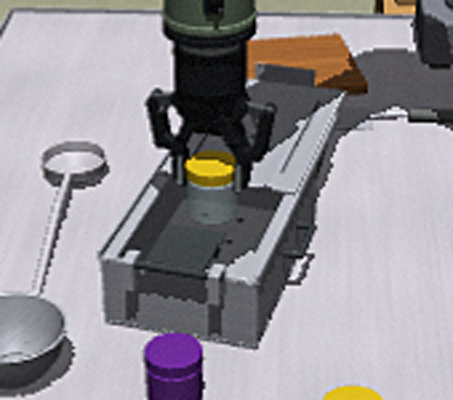

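View pics/z2t.png

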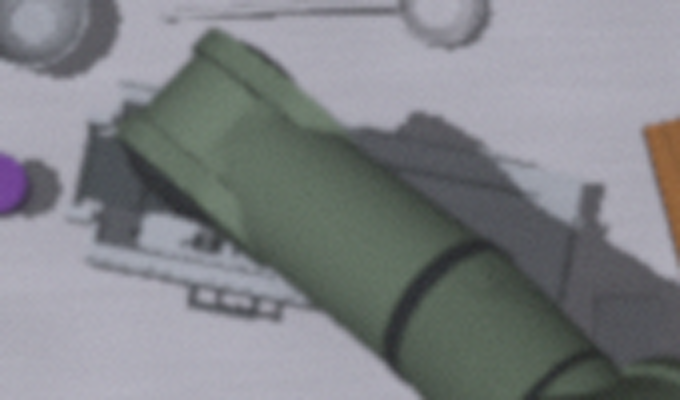

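```bash
cat >> h.py <<'E'
def tosteam(p): p=np.asarray(p)[...,:2]; return np.stack([p@AX-105,p@AY+552.8],-1)
def caps(c):
    hsv=cv2.cvtColor(c['image'],cv2.COLOR_BGR2HSV); m=cv2.inRange(hsv,(22,150,80),(35,255,255)); k,l,st,ce=cv2.connectedComponentsWithStats(m); P=cloud(c)
    for i in range(1,k):
        if st[i,4]>30:
            p=P[(l==i)&(c['range_z']>0)]; z=np.percentile(p[:,2],85); q=p[abs(p[:,2]-z)<4]; m=(q.max(0)+q.min(0))/2
            print('cap',ce[i].round(),m.round(1),np.ptp(q,axis=0).round(1),'steam',tosteam(m).round(1))
E
python3 - <<'E'
from h import *
c=pickle.load(open('pics/side2.pkl','rb')); caps(c)
P=cloud(c); q=tosteam(P); z=P[...,2]
# dark gripper + jar points vs lid front edge/tongue
m=(abs(z-89)<4)&(abs(q[...,1])<55)&(q[...,0]<0)&(q[...,0]>-120); print('lid front',np.percentile(q[m][:,0],[90,98,99.5]).round(1))
m=(abs(z-97)<5)&(abs(q[...,1])<30)&(q[...,0]>50)&(q[...,0]<130); print('tongue',np.percentile(q[m][:,0],[.5,2,50]).round(1))
E
```

```text
cap [309. 183.] [567.8   2.3 150.4] [52.1 57.   6.1] steam [24.4 -0.1]
cap [362. 274.] [417.6 342.4 106.6] [53.2 57.3  6.6] steam [322.3 222.5]
lid front [-46.4 -39.8 -38.8]
tongue [ 50.3  67.2 101.4]
```

Run:
```python
from h import *
R=Rd(-AY); P=S(19)
movel(np.array([*P,42]),R,max_speed=60,guard=15); s=read_state(); print(s['time'],s['eef_pos'],s['ft_force'])
h=movel(np.array([*P,29.5]),R,max_speed=12,guard=2.5); s=read_state(); print(h,s['time'],s['finger_gap'],s['ft_force'],s['eef_pos'])
```

```text
12.0417 [566.72969499  -3.00938057  42.33855257] [ 0.06153166  0.37327326 -1.49771354]
True 12.7917 56.48088561085869 [-1.10199622 -0.54699549  8.16902082] [566.44193965  -3.06804623  32.69852991]
```

Contact came at z 32.7, against about 32.7 expected for the pan floor. Releasing.

```bash
python3 - <<'E'
from h import *
R=Rd(-AY); P=S(19)
open_gripper(); s=read_state(); print(s['time'],s['finger_gap'],s['ft_force'])
h=movel(np.array([*P,60]),R,max_speed=50,guard=6); s=read_state(); print(h,s['time'],s['ft_force'],s['eef_pos'])
if not h:
    movel(np.array([*P,180]),R,max_speed=150)
    movep(np.array([*S(-340),180]),R)
    print(read_state()['time'])
t=snap('top','top3'); c=snap('side','side3'); caps(t); caps(c)
import meas
for cc in(t,c):
    Q=cloud(cc);q=tosteam(Q);z=Q[...,2]
    m=(abs(z-89)<3)&(abs(q[...,1])<50)&(q[...,0]<0)&(q[...,0]>-320); print('lid plate',np.percentile(q[m][:,0],[.5,2,98,99.5]).round(1))
    m=(z>100)&(z<118)&(abs(q[...,1])<50)&(q[...,0]<-250)&(q[...,0]>-330); print('lip',m.sum(),np.median(q[m],0).round(1))
E
python3 -c "
import cv2,numpy as np
i=cv2.imread('pics/side3.png')[120:270,230:400]; j=cv2.imread('pics/top3.png')[140:240,260:430]
cv2.imwrite('pics/z3.png',cv2.resize(i,None,fx=4,fy=4,interpolation=2)); cv2.imwrite('pics/z3t.png',cv2.resize(j,None,fx=4,fy=4,interpolation=2))"
```

```text
13.2 85.17865186169603 [-0.61371581 -0.43693892 -0.37689186]
False 13.9083 [0.27500592 0.11885017 0.09076128] [566.48634918  -3.16987147  59.94688044]
16.2083
cap [316. 190.] [564.1  -2.6  69.8] [50.1 49.1  6.8] steam [18.9  2.5]
cap [224. 230.] [417.4 338.8 108.5] [47.7 48.2  8. ] steam [318.7 222. ]
cap [312. 205.] [563.4  -5.4  68.2] [53.1 53.9  6.1] steam [16.   2.6]
cap [362. 274.] [417.8 343.2 106.5] [53.  60.9  6.2] steam [323.1 222.5]
lid plate [-301.5 -296.9  -48.6  -45.4]
lip 30 [-304.2   -4.5]
lid plate [-308.9 -303.4  -43.5  -41.8]
lip 98 [-305.    -1.7]
```

View pics/z3.png

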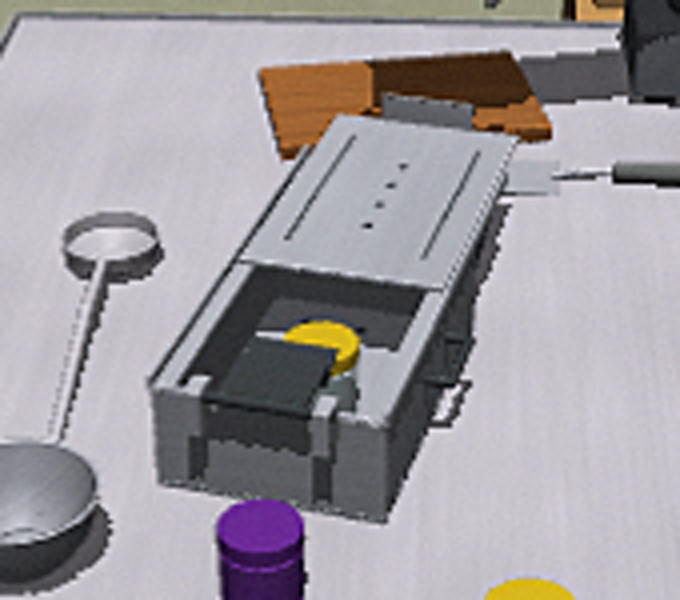

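View pics/z3t.png

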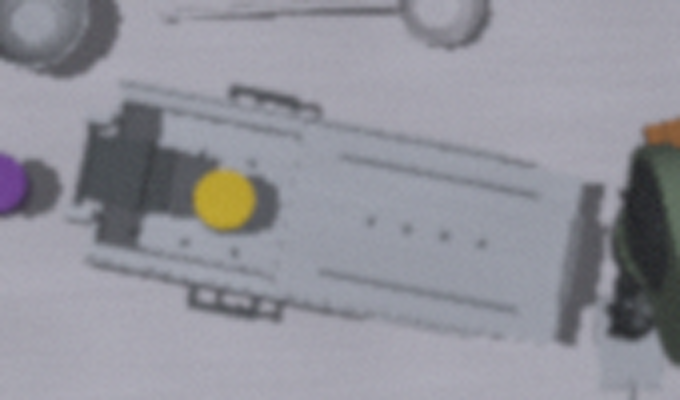

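The jar stands upright in the pan, with its cap at steamer coordinates (+17,+2.5) and clear of the lid front (about -42) and the tongue (+69). The lid's lip is at x ≈ -306. Now I'll close the lid.

```bash
python3 - <<'E'
from h import *
R=Rd(-AY); f=lambda s:(round(float(s['ft_force'][:2]@AX),1),s['ft_force'].round(1),tosteam(s['eef_pos']).round(1),round(float(s['eef_pos'][2]),1),round(s['time'],2))
clamp(); print(read_state()['finger_gap'])
movel(np.array([*S(-345,-1),95]),R,max_speed=120); print(f(read_state()))
h=movel(np.array([*S(-300,-1),95]),R,max_speed=30,guard=2); s=read_state(); print('contact',h,f(s))
x0=tosteam(s['eef_pos'])[0]
if h:
    h=movel(np.array([*S(x0+95,-1),95]),R,max_speed=60,guard=18); s=read_state(); print(h,f(s))
    c=snap('side','side4')
E
python3 -c "
import cv2,numpy as np
i=cv2.imread('pics/side4.png')[120:270,230:400]
cv2.imwrite('pics/z4.png',cv2.resize(i,None,fx=4,fy=4,interpolation=2))"
```

```text
-0.0447266288251192
(-0.6, array([ 0.8, -0.8,  0.3]), array([-344.9,   -1.4]), 95.6, 17.93)
contact True (0.9, array([1. , 0.7, 0.2]), array([-316.5,   -0.9]), 94.8, 18.88)
False (-0.3, array([-0.5, -0.2,  0.9]), array([-221.5,   -1.1]), 95.0, 20.62)
```

View pics/z4.png

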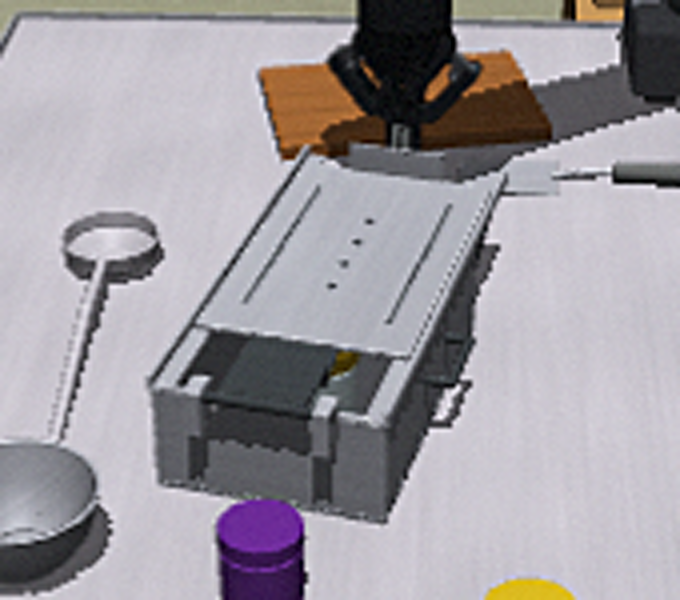

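The lid has slid about 92 mm squarely between the guides, and its front edge at about (300,340) in the zoom is reaching the tongue. I'll continue slowly to the stops.

```bash
python3 - <<'E'
from h import *
R=Rd(-AY); f=lambda s:(round(float(s['ft_force'][:2]@AX),1),s['ft_force'].round(1),tosteam(s['eef_pos']).round(1),round(float(s['eef_pos'][2]),1),round(s['time'],2))
for x in (-200,-185,-172,-160,-150,-145,-142,-139,-136,-133,-130,-127,-124):
    h=movel(np.array([*S(x,-1),95]),R,max_speed=25,guard=16); s=read_state(); print(x,h,f(s))
    if h: break
snap('side','side5');
E
python3 -c "
import cv2,numpy as np
i=cv2.imread('pics/side5.png')[120:270,230:400]
cv2.imwrite('pics/z5.png',cv2.resize(i,None,fx=4,fy=4,interpolation=2))"
```

```text
-200 False (0.2, array([-0.1,  0.2,  0.1]), array([-199.8,   -1. ]), 95.0, 21.68)
-185 False (-4.6, array([-1.5, -4.4,  1.7]), array([-185.3,   -1. ]), 95.0, 22.43)
-172 False (-3.0, array([-0.7, -2.9, -0. ]), array([-171.9,   -0.9]), 95.0, 23.1)
-160 False (-2.4, array([-1.2, -2.2, -1. ]), array([-159.9,   -1. ]), 95.0, 23.73)
-150 False (-2.1, array([-0.7, -2. , -0.8]), array([-149.8,   -1. ]), 95.0, 24.28)
-145 False (-2.0, array([-0.5, -1.9, -0.8]), array([-144.9,   -1. ]), 95.0, 24.63)
-142 False (-3.4, array([-0.6, -3.3, -0.3]), array([-142.1,   -1. ]), 95.0, 24.9)
-139 True (-1.5, array([ 0.4, -1.6,  1.6]), array([-142. ,   -1.1]), 94.8, 25.11)
```

View pics/z5.png

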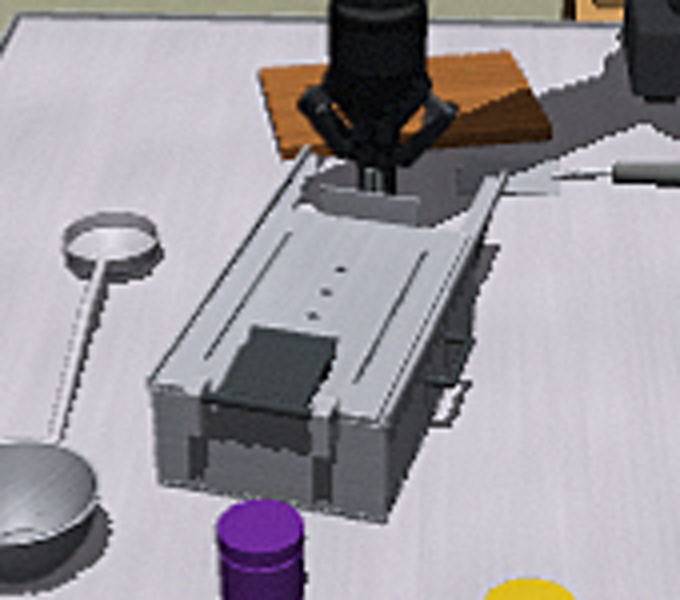

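The hard stop came at TCP x = -142, a travel of 174.5 mm against about 175 predicted, and the clip lies on the lid. I'll press once more to seat it, back off and check.

```bash
python3 - <<'E'
from h import *
R=Rd(-AY); f=lambda s:(round(float(s['ft_force'][:2]@AX),1),tosteam(s['eef_pos']).round(1),round(s['time'],2))
h=movel(np.array([*S(-134,-1),95]),R,max_speed=15,guard=22); print(h,f(read_state()))
movel(np.array([*S(-200,-1),97]),R,max_speed=80); 
movel(np.array([*S(-260,-1),200]),R,max_speed=150)
movep(np.array([350,-450,260]),R); print(f(read_state()))
t=snap('top','top6'); c=snap('side','side6'); caps(t)
for cc in(t,c):
    Q=cloud(cc);q=tosteam(Q);z=Q[...,2];a=q[...,0];b=q[...,1]
    m=(abs(z-89)<4)&(abs(b)>48)&(abs(b)<65)&(a<150)&(a>-180); print('lid strip x',np.percentile(a[m],[.5,2,98,99.5]).round(1))
    for sg in(1,-1):
        m=(z>97)&(z<120)&(b*sg>8)&(b*sg<40)&(a<-100)&(a>-160); print('lip side',sg,m.sum(),np.median(a[m]).round(1),Q[m][:,2].max().round(1))
    m=(z>88)&(z<120)&(abs(b)<28)&(a>65)&(a<140)
    for lo in range(65,140,10):
        k=m&(a>=lo)&(a<lo+10); print('  clip z',lo,k.sum(),np.median(z[k]).round(1) if k.any() else '',end=';')
    print()
for cc in('top0','side0'):
    Q=cloud(pickle.load(open(f'pics/{cc}.pkl','rb')));q=tosteam(Q);z=Q[...,2];a=q[...,0];b=q[...,1];m=(z>85)&(z<120)&(abs(b)<28)&(a>65)&(a<140)
    for lo in range(65,140,10):
        k=m&(a>=lo)&(a<lo+10); print('  rest z',lo,k.sum(),np.median(z[k]).round(1) if k.any() else '',end=';')
    print()
E
python3 -c "
import cv2,numpy as np
i=cv2.imread('pics/side6.png')[120:270,230:400]
cv2.imwrite('pics/z6.png',cv2.resize(i,None,fx=4,fy=4,interpolation=2)); j=cv2.imread('pics/top6.png')[140:240,260:430];cv2.imwrite('pics/z6t.png',cv2.resize(j,None,fx=4.5,fy=4.5,interpolation=2))"
```

```text
True (-2.3, array([-142. ,   -0.8]), 25.51)
(0.6, array([-463.7,  110.1]), 28.27)
cap [224. 230.] [417.4 339.2 108.5] [47.9 48.   7.6] steam [319.1 222.1]
lid strip x [-130.9 -127.5  127.7  132.9]
lip side 1 9 -130.1 119.2
lip side -1 11 -129.7 117.9
  clip z 65 40 103.5;  clip z 75 37 100.8;  clip z 85 43 96.3;  clip z 95 40 104.0;  clip z 105 40 101.3;  clip z 115 39 100.3;  clip z 125 40 98.2;  clip z 135 17 99.5;
lid strip x [-130.3 -122.8  136.3  140.8]
lip side 1 51 -127.2 116.2
lip side -1 53 -128.1 116.8
  clip z 65 29 104.4;  clip z 75 64 102.5;  clip z 85 15 102.1;  clip z 95 43 104.3;  clip z 105 44 103.5;  clip z 115 48 102.4;  clip z 125 45 100.8;  clip z 135 29 99.9;
  rest z 65 25 95.9;  rest z 75 39 91.5;  rest z 85 38 91.0;  rest z 95 37 98.4;  rest z 105 43 95.9;  rest z 115 37 95.2;  rest z 125 44 97.1;  rest z 135 17 96.9;
  rest z 65 30 95.8;  rest z 75 53 94.7;  rest z 85 8 95.4;  rest z 95 42 98.6;  rest z 105 36 98.9;  rest z 115 45 98.3;  rest z 125 33 99.0;  rest z 135 24 98.2;
```

View pics/z6.png

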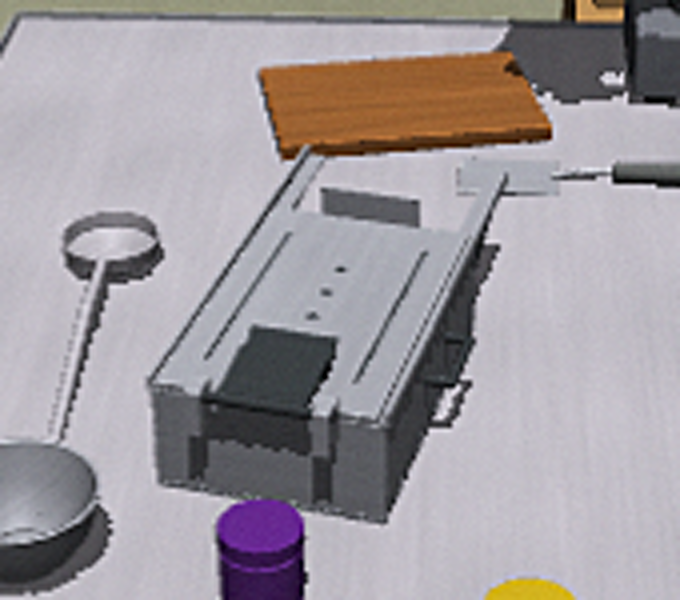

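View pics/z6t.png

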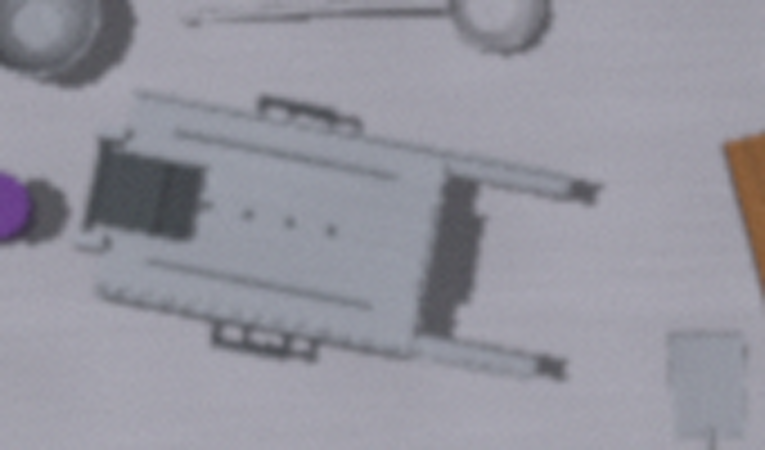

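View pics/side6.png

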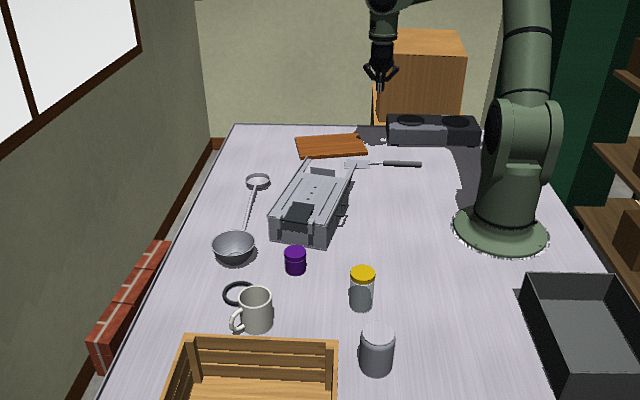

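The lid is fully home. Its front edge meets both brackets at about (205,385) and (325,415) in the side zoom. The clip lies on top, about 5-8 mm higher than at rest, and the bystanders look unmoved. Handing in.

Run:
```python
from h import *
print(read_state()['time'],finish_job())
```

```text
the job is handed in; nothing more can be done
28.375 None
```

The short jar is standing in the steamer pan and the lid is shut against its stops with the clip pressing on top. I handed the job in at 28.4 s.

- **Jar:** I gripped it near the cap and lowered it slowly until it touched the pan floor. Contact came at the expected height, with about 8 N on the wrist. After release both cameras showed it upright, about 17 mm ahead of the pan's centre, clear of the lid and the clip. It can't be seen under the closed lid, so that was the last direct look at it.
- **Lid:** I pushed it by its lip with shut fingers. It travelled 174.5 mm to a hard stop, against about 175 mm predicted, and a second push (stopped by its 22 N force guard) moved it no further.
- **Final pictures:**
  - The lid's rear end is at about -130 mm, where home is -131 mm.
  - Both sides of the lip agree to about 1 mm, so the lid is not skewed.
  - The clip stands roughly 5–8 mm higher than at rest, lying on the lid.
- **Other things:** The tall jar's measured position changed by less than 2 mm. The purple jar and the other bystanders look unmoved in the pictures. The robot ended clear of everything and never touched the clip.

The two cameras disagreed by about 3–5 mm along the lid's direction. That is more than the stated 2 mm calibration, so I relied on the contact forces for the final positions.

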